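# Load and start the billiard ball polisher

### The arm

A 6-joint arm with a two-finger parallel gripper is mounted at the origin on the work surface. World frame = base frame: x ahead of the robot, y to its left, z up, the work surface at z = 0. Lengths are in m, angles in rad, forces in N, time in s.
With the tool pointing down it reaches from about 0.35 to 0.775 m from the base axis. Payload 5.5 kg.
Tool frame: the origin (TCP) lies at the centre of the arm's flange, where the gripper is bolted on; the fingertips stand 173 mm ahead of it and the grasp point (between the pads) lies 155 mm ahead of it (bot.grasp_offset is the distance from the TCP to the grasp point, in m); z points along the fingers, y is the line along which they close (so a half turn about z gives the same grasp; the last joint's range is limited). The gripper opens to 85 mm and grips with 20 to 120 N. Pads are 22 mm wide; open, the fingers measure 114 mm over their backs; the gripper's body (76 mm by 85 mm) begins 54 mm behind the grasp point. The pads swing forward as they close: fully open they stand 13 mm farther back than shut.
Start: joints at [1.008, 0.313, 0.046, 1.304, 0, 1.431], TCP at [0.236, 0.524, 0.405] pointing down, gripper open.
Joint ranges: [-2.76, 2.76], [-0.86, 1.69], [-1.03, 1.26], [-2.2, 2.34], [-1.47, 1.5], [-3.14, 3.14]. Speed limits (rad/s): [2.57, 2.57, 3.14, 3.14, 3.14, 3.14].

### API

Orientations are given as a unit quaternion [w, x, y, z].
In Python, from rig import bot gives the robot as it stands.
- The arm moves only by the tool send_rows, never from a script. Its argument "targets" is a list of rows, each a list of 3 entries, a list of its own where there are three numbers: the shift along the world's x, y, z in mm, then the turn, a rotation vector about the world's x, y, z in degrees, then the opening, from 0 (shut) to 1 (fully open). A call has 1 to 10 rows; each row shifts and turns the commanded pose from where the row before left it; what a row does not reach is not made up. A row lasts 1/8 s, in which the tool goes at most 62.5 mm and 10.7 degrees, less where a joint would pass 70% of its speed; a pose out of reach is approached as far as the arm can. A call is refused whole if a number of a shift passes 62.5 or a number of a turn 10.7, either way. A call with a gripper value outside its range is refused whole. The fingers move at their own pace and stop on an object; "grip_force" is the grip in N (left out, the last holds). Time passes only in rows, so rows that do not move let the fingers close. It gives the time, the measured TCP pose, the force and the opening at its end, in the units of the state.
- bot.state(): the state, without advancing time (a new reading comes with each control period).
- bot.get_image(name): name is "scene" or "top"; returns a dict with "pixels" (480x640x3 uint8, red, green, blue), "fovy" (degrees; the focal length in pixels is half the picture's height over the tangent of half this angle, whatever the lens; pixels are square), "cx", "cy" (the principal point, pixels), "D" ([k1, k2, p1, p2, k3] as OpenCV has them; the pictures are not rectified), "xyz" and "orientation" of the camera in the world. Camera axes: x right, y down, z forward; pixel columns grow to the right and rows downward; lengths in m; the calibration is good to about 2 mm. A picture is of the moment at which its call begins. There is no depth.
- bot.job_done(): hands the job in, once; it reports no verdict.
Trained networks look in a picture, given as the dict that the camera call returned (one of the last four; its "shot" number tells which), for a name from the list of things; names that differ only in an ending like _2 or _b are one class to them, and where a whole thing is asked for, a point or a joint stands for the part that bears it (a point fixed in the world has none). Each returns a list of dicts, best first, with "confidence" (0 to 1); they miss things now and then, are a little off and sometimes report something else, mostly with a low value. They report only what shows in the picture. A call takes as long as a camera call.
- bot.boxes_of(query, picture): "point" ([row, column] in pixels, amid what is visible of it).
- bot.regions_of(query, picture): "region" (480x640 bool, what is visible of it) and "point" ([row, column] in pixels, amid what is visible of it).
- bot.spot_point(query, picture): "point" ([row, column] in pixels: a listed point, or the origin of a listed thing).
The state is a dict: "clock": time; "q": joint angles; "joint_vel": joint speeds; "tau": joint torques, N m; "tcp_pos": TCP position; "orientation": TCP orientation; "ft_force": force on the tool from outside, world axes, zero at the start; "torque": the same for the moment, N m; "width": opening from 0.0 (shut) to 1.0 (fully open).
Only numpy, scipy, OpenCV 4.12 (cv2) and the standard library are available. Lean on these libraries where they do the work, as an engineer would, in place of code of your own. Each camera call takes 0.05 s, during which the arm holds its last target. There are 200 camera calls.

### The job

Put every ball from the wooden tray into the ball polisher, one ball to each nest, leaving the ball that is already in it in a nest too. Then lift the clear lid off its two-pronged stand, set it down flat over the balls and around the rubber studs, and only after that push the polisher's switch lever fully over to the left, to on. Leave the chalk and the bottle where they are.

Things in the scene. Friction and masses are not known exactly. Their poses are not given: they have to be found in the camera images.
- ball0_center (a point): centre of a billiard ball, plain red, 57 mm in diameter, 160 g, that at the start lies loose in the wooden tray to the right of the polisher; it rolls when knocked but soon stops; three to five of ball0 to ball4 are present, the absent ones read None from the start
- ball1_center (a point): centre of a billiard ball, plain red, 57 mm in diameter, 160 g, that at the start lies loose in the wooden tray to the right of the polisher; it rolls when knocked but soon stops; three to five of ball0 to ball4 are present, the absent ones read None from the start
- ball2_center (a point): centre of a billiard ball, plain red, 57 mm in diameter, 160 g, that at the start lies loose in the wooden tray to the right of the polisher; it rolls when knocked but soon stops; three to five of ball0 to ball4 are present, the absent ones read None from the start
- ball3_center (a point): centre of a billiard ball, plain red, 57 mm in diameter, 160 g, that at the start lies loose in the wooden tray to the right of the polisher; it rolls when knocked but soon stops; three to five of ball0 to ball4 are present, the absent ones read None from the start
- ball4_center (a point): centre of a billiard ball, plain red, 57 mm in diameter, 160 g, that at the start lies loose in the wooden tray to the right of the polisher; it rolls when knocked but soon stops; three to five of ball0 to ball4 are present, the absent ones read None from the start
- ball5_center (a point): centre of a billiard ball, plain red, 57 mm in diameter, 160 g, that at the start already sits in one of the polisher's nests; it rolls when knocked but soon stops; exactly one of ball5 to ball7 is present, the absent ones read None from the start
- ball6_center (a point): centre of a billiard ball, plain red, 57 mm in diameter, 160 g, that at the start already sits in one of the polisher's nests; it rolls when knocked but soon stops; exactly one of ball5 to ball7 is present, the absent ones read None from the start
- ball7_center (a point): centre of a billiard ball, plain red, 57 mm in diameter, 160 g, that at the start already sits in one of the polisher's nests; it rolls when knocked but soon stops; exactly one of ball5 to ball7 is present, the absent ones read None from the start
- tray: shallow wooden ball tray fixed on the table, inside 320 x 220 mm, a rim 16 mm high and 12 mm thick round a felt floor level with the table; origin at the middle of its floor, x along its length. A knocked ball may roll up against the rim
- polisher: grey ball polisher fixed on the table; flat deck 244 x 244 mm, 80 mm above the table, six nests on a circle of 72 mm radius, six rubber studs (11 mm high, 12 mm thick) between them on a circle of 100 mm radius that fit inside the lid. Origin on the table under the deck's centre, z up; the lid's origin belongs 80 mm above it. A console 50 mm high on its -x side (to the robot) carries the switch
- nest0 (a point): where the centre of a ball lies when it sits in this nest, a round hole 41 mm wide and 11 mm deep in the deck: 20 mm above the deck, 100 mm above the table; the ball sinks 9 mm into the hole and rests on its edge.
- nest1 (a point): where the centre of a ball lies when it sits in this nest, a round hole 41 mm wide and 11 mm deep in the deck: 20 mm above the deck, 100 mm above the table; the ball sinks 9 mm into the hole and rests on its edge.
- nest2 (a point): where the centre of a ball lies when it sits in this nest, a round hole 41 mm wide and 11 mm deep in the deck: 20 mm above the deck, 100 mm above the table; the ball sinks 9 mm into the hole and rests on its edge.
- nest3 (a point): where the centre of a ball lies when it sits in this nest, a round hole 41 mm wide and 11 mm deep in the deck: 20 mm above the deck, 100 mm above the table; the ball sinks 9 mm into the hole and rests on its edge.
- nest4 (a point): where the centre of a ball lies when it sits in this nest, a round hole 41 mm wide and 11 mm deep in the deck: 20 mm above the deck, 100 mm above the table; the ball sinks 9 mm into the hole and rests on its edge.
- nest5 (a point): where the centre of a ball lies when it sits in this nest, a round hole 41 mm wide and 11 mm deep in the deck: 20 mm above the deck, 100 mm above the table; the ball sinks 9 mm into the hole and rests on its edge.
- lid: clear plastic lid, 0.24 to 0.36 kg: round cap open below, outer diameter 236, inner 228, height 64 mm. Origin at the centre of its lower rim, z up. Black round handle bar, 10 mm thick, 110 mm long along the lid's y, its axis 119 mm above the rim (55 mm above the cap's top), on an upright at each end. Hangs level by this bar on the stand's prongs at the start; any yaw will do on the deck
- lid_grip (a point): middle of the lid's handle bar, on its axis, 119 mm above the lid's rim; the place to grip, the fingers closing along the lid's x axis, between the two prongs
- stand: fixed steel stand, origin on the table under the hanging bar. Two prongs 8 mm thick, 35 mm either side of the middle, come from a post 155 mm behind (+x of the stand); they dip under the bar and end 28 mm in front of it, tips turned up 14 mm. To unhook: raise the lid 20 to 35 mm (at 42 its top meets the prongs), draw it 90 mm along its -x; go aside before turning forward again
- hook (a point): where the axis of the lid's bar lies when it hangs on the prongs, midway between them, 235 mm above the table
- switch (a joint): the polisher's start switch, a toggle lever: 0 = off (leaning to the polisher's -y, the right seen from the robot), 1.0 = fully on (leaning to +y). It stays where it is left; about 1 N at the tip moves it. The lever is 60 mm long, pivots 72 mm above the table on the console, about an axis along the polisher's x
- switch_tip (a point): centre of the black ball, 26 mm in diameter, at the end of the switch lever; 125 mm above the table at 0 and at 1.0, 29 mm to the right or left of the pivot; 149 mm from the polisher's centre. The console under it is 100 mm wide and reaches 177 mm from that centre
- chalk: cube of blue cue chalk in the open, 28 x 28 x 24 mm, origin under its centre; a bystander, leave it where it is
- cleaner: white bottle of ball cleaner, 64 mm in diameter, 170 mm tall, origin under its centre; a bystander, leave it standing where it is

How it is judged:
By the outcome, as a careful person would: the job done as asked, in the order asked, and still so for the second after the job is handed in, with the robot touching nothing.
Of ball0, ball1, ball2, ball3, ball4 only 3 to 5 are there at a start; the rules pass over those that are not, and their reading is None.
Of ball5, ball6, ball7 only 1 to 1 are there at a start; the rules pass over those that are not, and their reading is None.
At some moment in a run one of ball0, ball1, ball2, ball3, ball4 may be knocked a few centimetres aside while the robot is not near it.
Once in a run the grip may slacken for a moment while it holds something.
It also fails if it takes over 210 s, if anything falls off the work surface, if the arm or the gripper's body presses on something with over 40 N, if the wrist force passes 120 N, or if a joint passes its speed limit or range.

## Working session

There is one attempt and no reset: what is moved stays moved. The work goes in short steps, Python scripts to look and compute and a tool call to move; the robot and the scene stay as the last step left them, time stands still between calls to the robot, and variables do not carry over. Pictures are saved under pics/ and viewed, on a budget of 14 in all, crops included, one or two more only if the job needs it, and the job is handed in when it is done.

Besides the shell and the picture viewer there is one more tool, called after "Emit:" as name([rows], argument=value, ...), one row to a line, values as JSON. send_rows: Moves the arm, as the interface text tells. Its arguments: {"type":"object","properties":{"targets":{"type":"array","items":{"type":"array"}},"grip_force":{"type":"number"}},"required":["targets"]}

```bash
ls; mkdir -p pics; cat > h.py <<'E'
import numpy as np, cv2
from scipy.spatial.transform import Rotation as R
from rig import bot
def cam(p):
    f=240/np.tan(np.radians(p["fovy"])/2)
    K=np.array([[f,0,p["cx"]],[0,f,p["cy"]],[0,0,1]]);w,x,y,z=p["orientation"]
    return K,np.array(p["D"],float),R.from_quat([x,y,z,w]).as_matrix(),np.array(p["xyz"])
def ray(p,rc):
    K,D,M,t=cam(p)
    u=cv2.undistortPoints(np.array([[[rc[1],rc[0]]]],float),K,D).ravel()
    return t,M@np.array([u[0],u[1],1.])
def onz(p,rc,z):
    t,d=ray(p,rc);return t+d*(z-t[2])/d[2]
def proj(p,X):
    K,D,M,t=cam(p)
    c=(np.atleast_2d(X)-t)@M
    return cv2.projectPoints(c,np.zeros(3),np.zeros(3),K,D)[0][:,0,:] # col,row
def tri(a,ra,b,rb):
    A=np.zeros((3,3));y=np.zeros(3)
    for p,r in((a,ra),(b,rb)):
        t,d=ray(p,r);d=d/np.linalg.norm(d);P=np.eye(3)-np.outer(d,d);A+=P;y+=P@t
    return np.linalg.solve(A,y)
def save(p,n): cv2.imwrite("pics/"+n,p["pixels"][:,:,::-1])
E
python3 - <<'E'
from h import *
np.set_printoptions(precision=4,suppress=True)
T=bot.get_image("top");S=bot.get_image("scene")
save(T,"t0.png");save(S,"s0.png")
for p in(T,S):print(p["xyz"],p["orientation"],p["fovy"])
print(bot.state())
for n,z in [("ball0_center",.0285),("ball5_center",.1),("tray",0),("polisher",0),("nest0",.1),("lid",None),("lid_grip",.235),("stand",0),("hook",.235),("switch_tip",.125),("chalk",0),("cleaner",0)]:
  for nm,p in(("T",T),("S",S)):
    for r in bot.spot_point(n,p)[:8]:
        print(n,nm,round(r["confidence"],2),np.round(r["point"],1),onz(p,r["point"],z if z is not None else .116))
E
```

```text
pics
[ 0.497  -0.0155  1.3967] [-0.0338  0.7164 -0.6966  0.0187] 53.10548217981504
[ 1.0814 -0.5491  1.1053] [-0.3001  0.8879  0.3295 -0.1143] 45.98230763009188
{'clock': 0.1, 'q': array([1.0084, 0.3139, 0.0451, 1.3036, 0.    , 1.4312]), 'joint_vel': array([-0.0024, -0.0017,  0.0037,  0.0001,  0.0004, -0.0006]), 'tau': array([  0.0031, -48.1726,  29.9244,   0.0127,  -0.0001,  -0.    ]), 'tcp_pos': array([0.2359, 0.5242, 0.4039]), 'orientation': array([-0.0003,  0.2098,  0.9777, -0.0008]), 'ft_force': array([ 1.0222, -0.1975, -0.0957]), 'torque': array([ 0.0268,  0.0422, -0.0133]), 'width': 1.0027907436894363}
ball0_center T 0.85 [301.4 423.2] [ 0.4257 -0.2701  0.0285]
ball0_center T 0.69 [267.7 435.4] [ 0.5221 -0.3033  0.0285]
ball0_center T 0.41 [209.  308.2] [0.6805 0.0643 0.0285]
ball0_center T 0.17 [181.8 247.2] [0.7558 0.2443 0.0285]
ball0_center S 0.94 [308.3 166.9] [ 0.4333 -0.2726  0.0285]
ball0_center S 0.28 [210.8 263.1] [0.4017 0.0712 0.0285]
tray T 0.72 [269.1 440.4] [ 0.5189 -0.324   0.    ]
tray S 0.64 [348.8 179.2] [ 0.5135 -0.3147  0.    ]
polisher T 0.6 [268.9 190. ]
[... 980 characters left out ...]
6604 -0.1096  0.235 ]
stand T 0.64 [255.6 302.9] [0.5473 0.0771 0.    ]
stand S 0.81 [168.8 364.9] [0.4912 0.3773 0.    ]
hook T 0.58 [267.7 171.2] [0.4994 0.3854 0.235 ]
hook S 0.68 [102.6 372.4] [0.4968 0.3697 0.235 ]
switch_tip T 0.55 [288.1 317. ] [0.458  0.0289 0.125 ]
switch_tip T 0.31 [257.2 328.3] [0.5404 0.0014 0.125 ]
switch_tip S 0.69 [210.7 267.3] [0.4697 0.022  0.125 ]
chalk T 0.74 [235.1 346.2] [ 0.6106 -0.0473  0.    ]
chalk T 0.58 [257.6 330.1] [ 0.5437 -0.0022  0.    ]
chalk T 0.55 [184.8 392.6] [ 0.7628 -0.1802  0.    ]
chalk S 0.67 [379.1 314.4] [ 0.7792 -0.1765  0.    ]
cleaner T 0.69 [179.5 245.9] [0.768  0.2539 0.    ]
cleaner S 0.84 [249.3 426.6] [0.7702 0.2573 0.    ]
```

View pics/t0.png

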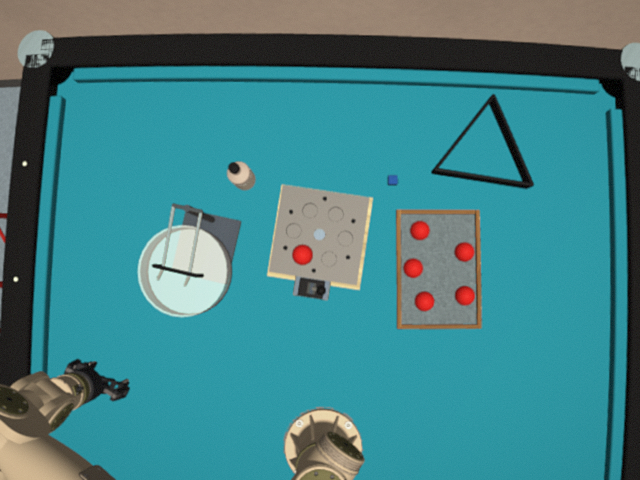

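View pics/s0.png

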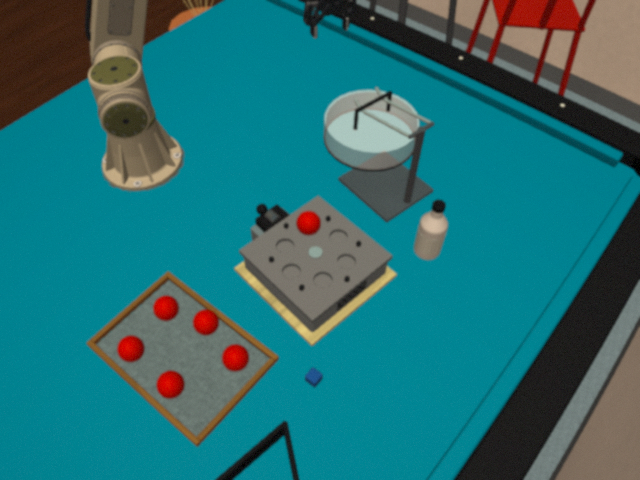

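Top view: five tray balls at about (230,420), (252,465), (268,413), (296,465), (301,424) and one nested ball at (254,302). The lid bar runs from (266,153) to (276,202), and the switch knob at (290,319) leans right. The scene view agrees. Next I'll fit the poses.

```bash
cat >> h.py <<'E'
def balls(p):
    """red blob centroids [row,col]"""
    a=p["pixels"].astype(int);m=((a[:,:,0]>120)&(a[:,:,1]<70)&(a[:,:,2]<70)).astype(np.uint8)
    n,_,st,c=cv2.connectedComponentsWithStats(m)
    return [(c[i][1],c[i][0],st[i][4]) for i in range(1,n) if st[i][4]>90]
def match(T,S,bT,bS):
    out=[]
    for t in bT:
        best=None
        for s in bS:
            X=tri(T,t,S,s);e=np.linalg.norm(proj(T,X)[0]-[t[1],t[0]])+np.linalg.norm(proj(S,X)[0]-[s[1],s[0]])
            if .0<X[2]<.3 and (best is None or e<best[0]): best=(e,X)
        if best: out.append(best)
    return out
def pol_pts(x,y,a,r,ang0,z,n=6):
    k=np.radians(ang0+60*np.arange(n))+a
    return np.c_[x+r*np.cos(k),y+r*np.sin(k),np.full(n,z)]
E
python3 - <<'E'
from h import *
from scipy.optimize import least_squares
np.set_printoptions(precision=4,suppress=True)
T=bot.get_image("top");S=bot.get_image("scene")
for t in balls(T):print("T",np.round(t,1))
for t in balls(S):print("S",np.round(t,1))
for e,X in match(T,S,balls(T),balls(S)):print("ball",round(e,2),X)
obs=[]
for p in(T,S):
    obs+=[(p,np.array(r["point"])) for r in bot.spot_point("nest0",p) if r["confidence"]>.4]
for a0 in(0,30):
    def res(v):
        P=pol_pts(v[0],v[1],v[2],.072,a0,.1);o=[]
        for p,rc in obs:
            q=proj(p,P)[:,::-1]-rc;o.append(q[np.argmin((q**2).sum(1))])
        return np.ravel(o)
    best=min((least_squares(res,[.607,.03,g],loss="soft_l1") for g in(-.3,-.15,0,.15,.3)),key=lambda s:s.cost)
    print(a0,best.x,best.cost,np.degrees(best.x[2]));print(np.round(res(best.x).reshape(-1,2),1).tolist())
# dark bar
for p,w in((T,(255,290,140,215)),(S,(88,135,345,400))):
    a=p["pixels"].astype(int);m=(a.max(2)<70);mm=np.zeros_like(m);mm[w[0]:w[1],w[2]:w[3]]=m[w[0]:w[1],w[2]:w[3]]
    r,c=np.nonzero(mm);print("bar",len(r),r[c.argmin()],c.min(),r[c.argmax()],c.max())
for nm,p,sl in(("T",T,np.s_[175:340,130:410]),("S",S,np.s_[80:340,230:440])):
    im=p["pixels"][sl][:,:,::-1];k=min(780/im.shape[1],590/im.shape[0]);print(nm,k)
    cv2.imwrite(f"pics/c{nm}.png",cv2.resize(im,None,fx=k,fy=k,interpolation=cv2.INTER_CUBIC))
E
```

```text
T [230.1 419.4 273. ]
T [251.6 464.3 267. ]
T [254.3 302.  303. ]
T [267.7 412.7 277. ]
T [295.3 464.7 270. ]
T [301.1 424.2 282. ]
S [  8.4 500.  233. ]
S [ 12.8 527.1 855. ]
S [ 15.7 563.9 772. ]
S [221.7 307.8 409. ]
S [307.1 164.5 435. ]
S [321.1 204.8 475. ]
S [347.9 129.  471. ]
S [356.9 234.2 517. ]
S [383.8 168.9 534. ]
ball 0.36 [ 0.6284 -0.2566  0.0264]
ball 0.21 [ 0.5701 -0.387   0.026 ]
ball 0.03 [0.5472 0.073  0.0999]
ball 0.23 [ 0.5202 -0.2388  0.0273]
ball 0.53 [ 0.4452 -0.3897  0.0266]
ball 0.31 [ 0.4264 -0.2735  0.0271]
0 [0.6051 0.03   0.4032] 15.704784692019016 23.10160609673123
[[-0.1, 1.0], [0.9, -2.7], [0.1, 0.7], [-0.2, 0.5], [-3.0, -3.3], [-1.5, -3.9], [0.9, -0.0], [-1.0, 0.4], [-1.7, -2.0], [1.4, -0.1], [0.4, -1.1]]
30 [ 0.6051  0.03   -0.1204] 15.704784692030374 -6.89838847502252
[[-0.1, 1.0], [0.9, -2.7], [0.1, 0.7], [-0.2, 0.5], [-3.0, -3.3], [-1.5, -3.9], [0.9, -0.0], [-1.0, 0.4], [-1.7, -2.0], [1.4, -0.1], [0.4, -1.1]]
bar 117 265 153 275 202
bar 150 116 355 92 390
T 2.7857142857142856
S 2.269230769230769
```

View pics/cT.png

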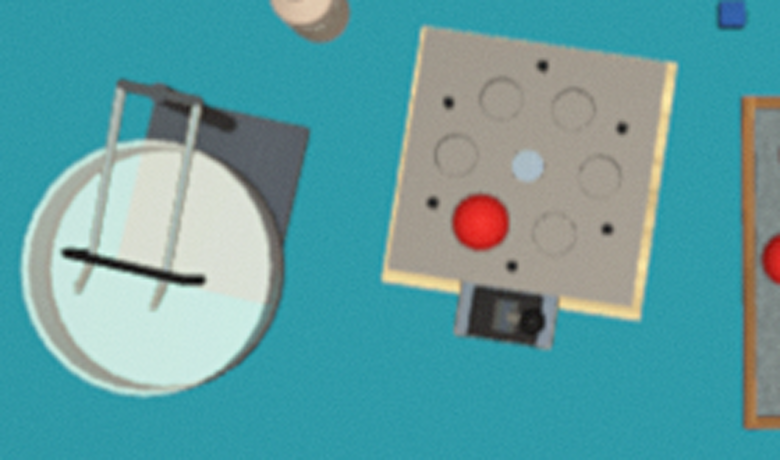

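View pics/cS.png

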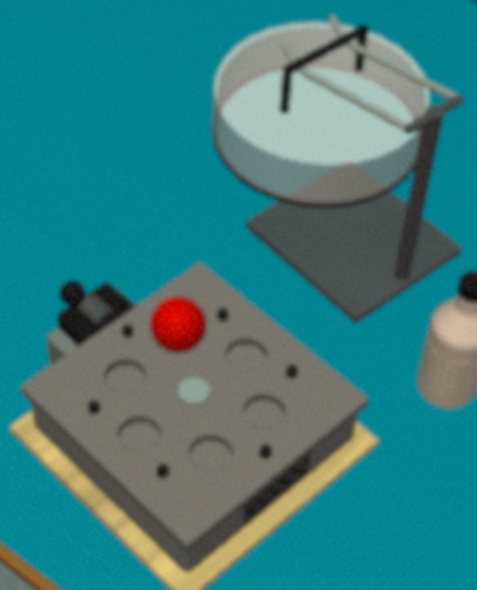

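```bash
python3 - <<'E'
from h import *
from scipy.optimize import least_squares
np.set_printoptions(precision=4,suppress=True)
T=bot.get_image("top");S=bot.get_image("scene")
t=lambda L:np.array(L)/2.7857+[130-.3,175-.3]
s=lambda L:np.array(L)/2.2692+[230-.3,80-.3]
st=t([(448,102),(543,66),(622,128),(607,229),(512,266),(433,203)]);ss=s([(127,330),(223,314),(292,371),(265,452),(163,470),(94,407)])
nt=t([(457,155),(501,98),(574,109),(600,177),(554,233)]); 
bT=[302.0,254.3];bS=[307.8,221.7]
def res(v):
    P=pol_pts(v[0],v[1],v[2],.1,0,.088);N=pol_pts(*v,.072,30,.080);B=pol_pts(*v,.072,30,.1);o=[]
    for p,Q,L in((T,P,st),(S,P,ss),(T,N,nt),(T,B,[bT]),(S,B,[bS])):
        for q in L:
            d=proj(p,Q)-q;o.append(d[np.argmin((d**2).sum(1))])
    return np.ravel(o)
b=least_squares(res,[.605,.03,-.12]);print(b.x,np.degrees(b.x[2]),b.cost);print(np.round(res(b.x).reshape(-1,2),1).tolist())
print(pol_pts(*b.x,.072,30,.1))
eT=t([(70,253),(200,281)]);eS=s([(288,70),(362,31)])
for z in(.235,):
    a=[onz(T,e[::-1],z) for e in eT];c=[onz(S,e[::-1],z) for e in eS]
    for k in(a,c):
        d=k[0]-k[1];print(k,(k[0]+k[1])/2,np.linalg.norm(d),np.degrees(np.arctan2(-d[0],d[1])))
    print(tri(T,eT[0][::-1],S,eS[1][::-1]),tri(T,eT[1][::-1],S,eS[0][::-1]),tri(T,eT[0][::-1],S,eS[0][::-1]))
for p,g in((T,(531,320)),):print("knob T",onz(T,t([g])[0][::-1],.125), "S",onz(S,s([(72,293)])[0][::-1],.125))
th=b.x[2];Rz=R.from_euler('z',th).as_matrix()
print("expected knob off",Rz@[-.149,-.029,.125]+[b.x[0],b.x[1],0],"on",Rz@[-.149,.029,.125]+[b.x[0],b.x[1],0])
E
```

```text
[ 0.6058  0.0285 -0.1226] -7.026795278626443 5.587746797819337
[[0.4, -0.4], [0.1, -0.7], [0.3, -0.4], [0.3, -0.6], [0.2, -0.5], [0.1, -0.8], [-0.3, -0.8], [-0.5, -0.9], [-0.4, -0.8], [-0.2, -1.2], [-0.7, -0.8], [-0.5, -1.2], [-0.2, -0.5], [0.3, -0.3], [-0.1, -0.4], [0.1, -0.6], [0.3, -0.2], [0.5, -0.4], [0.1, 0.5]]
[[ 0.6721  0.0566  0.1   ]
 [ 0.6146  0.0999  0.1   ]
 [ 0.5483  0.0718  0.1   ]
 [ 0.5395  0.0004  0.1   ]
 [ 0.597  -0.043   0.1   ]
 [ 0.6633 -0.0149  0.1   ]]
[array([0.5034, 0.4274, 0.235 ]), array([0.4827, 0.3084, 0.235 ])] [0.4931 0.3679 0.235 ] 0.12076589725757923 -9.870780040231418
[array([0.486 , 0.3215, 0.235 ]), array([0.5068, 0.4252, 0.235 ])] [0.4964 0.3734 0.235 ] 0.1057143497307517 168.65314429081192
[0.5038 0.4293 0.2309] [0.4868 0.3107 0.2411] [0.4757 0.4084 0.1912]
knob T [0.4544 0.02   0.125 ] S [0.4556 0.0174 0.125 ]
expected knob off [0.4544 0.0179 0.125 ] on [0.4615 0.0755 0.125 ]
```

```bash
cat >> h.py <<'E'
def phi():
    w,x,y,z=bot.state()["orientation"];M=R.from_quat([x,y,z,w]).as_matrix();return np.degrees(np.arctan2(M[1,1],M[0,1]))%180
def plan(x,y,z,ph=None):
    """delta in mm of the grasp point, and turn in deg"""
    t=bot.state()["tcp_pos"]-[0,0,.155];d=1000*(np.array([x,y,z])-t)
    dp=None if ph is None else (ph-phi()+90)%180-90
    print("delta",np.round(d,1),"turn",dp,"w",round(bot.state()["width"],3),"t",bot.state()["clock"])
def look(zs=(.0285,)):
    T=bot.get_image("top");S=bot.get_image("scene")
    for e,X in match(T,S,balls(T),balls(S)):
        z=.0285 if X[2]<.06 else .1
        a=[onz(p,proj(p,X)[0][::-1],z)[:2] for p in(T,S)]
        print("ball err%.1f z%.3f"%(e,X[2]),np.round((a[0]+a[1])/2,4))
    return T,S
E
python3 - <<'E'
from h import *
T,S=look()
c=[onz(T,p,.016) for p in((210,397),(211,480),(328,481),(328,398))];print(np.round(c,4),np.mean(c,0))
E
```

```text
ball err0.3 z0.026 [ 0.6287 -0.2567]
ball err0.3 z0.026 [ 0.5708 -0.3868]
ball err0.1 z0.100 [0.5471 0.0729]
ball err0.3 z0.027 [ 0.5204 -0.2388]
ball err0.5 z0.027 [ 0.4457 -0.3894]
ball err0.4 z0.027 [ 0.4268 -0.2733]
[[ 0.6862 -0.1922  0.016 ]
 [ 0.6904 -0.4351  0.016 ]
 [ 0.3525 -0.4413  0.016 ]
 [ 0.3475 -0.2018  0.016 ]] [ 0.51914541 -0.31760483  0.016     ]
```

Emit:
send_rows([
  [[0,0,40],[0,0,0],1],
  [[17,-48,0],[0,0,-9.4],1],
  [[17,-48,0],[0,0,-9.4],1],
  [[17,-48,0],[0,0,-9.4],1],
  [[17,-48,0],[0,0,-9.4],1],
  [[17,-48,0],[0,0,-9.4],1],
  [[17,-48,0],[0,0,-9.4],1],
  [[17,-48,0],[0,0,-9.4],1],
  [[17,-48,0],[0,0,0],1],
  [[17,-48,0],[0,0,0],1],
], grip_force=60)

```text
clock: 2.95
tcp_pos: [0.3891, 0.0908, 0.445]
orientation: [0.0, 0.707, 0.707, 0.0]
ft_force: [1.5, 1.4, -0.9]
width: 1.0
```

Emit:
send_rows([
  [[18,-47,0],[0,0,0],1],
  [[18,-47,0],[0,0,0],1],
  [[18,-47,0],[0,0,0],1],
  [[18,-47,0],[0,0,0],1],
  [[18,-47,0],[0,0,0],1],
  [[18,-47,0],[0,0,0],1],
  [[18,-47,0],[0,0,0],1],
  [[0,0,-50],[0,0,0],1],
  [[0,0,-50],[0,0,0],1],
  [[0,0,0],[0,0,0],1],
])

```text
clock: 4.2
tcp_pos: [0.5133, -0.2358, 0.3407]
orientation: [-0.004, 0.707, 0.707, -0.001]
ft_force: [-0.8, -0.4, 1.1]
width: 1.003
```

```bash
python3 - <<'E'
from h import *
look();plan(.5202,-.2388,.0285,0)
E
```

```text
ball err0.3 z0.026 [ 0.6289 -0.2568]
ball err0.0 z0.100 [0.5472 0.0728]
ball err2.8 z0.020 [ 0.5207 -0.2349]
delta [   5.    -2.1 -162.4] turn 0.01806719525666267 w 1.001 t 4.3
```

Emit:
send_rows([
  [[5,-3,-40],[0,0,0],1],
  [[0,0,-40],[0,0,0],1],
  [[0,0,-35],[0,0,0],1],
  [[0,0,-25],[0,0,0],1],
  [[0,0,-15],[0,0,0],1],
  [[0,0,-7],[0,0,0],1],
  [[0,0,0],[0,0,0],0.5],
  [[0,0,0],[0,0,0],0.5],
  [[0,0,0],[0,0,0],0.5],
  [[0,0,0],[0,0,0],0.5],
])

```text
clock: 5.55
tcp_pos: [0.5209, -0.2401, 0.1844]
orientation: [0.002, 0.707, 0.707, 0.001]
ft_force: [0.4, 0.9, 6.1]
width: 0.641
```

Emit:
send_rows([
  [[0,0,20],[0,0,0],0.4],
  [[0,0,50],[0,0,0],0.4],
  [[0,0,50],[0,0,10.4],0.4],
  [[0,0,50],[0,0,10.4],0.4],
  [[15,39,20],[0,0,10.4],0.4],
  [[15,39,0],[0,0,10.4],0.4],
  [[15,39,0],[0,0,10.4],0.4],
  [[15,39,0],[0,0,10.4],0.4],
  [[16,41,0],[0,0,10.4],0.4],
  [[0,0,0],[0,0,10.4],0.4],
])

```text
clock: 6.8
tcp_pos: [0.5964, -0.0397, 0.3724]
orientation: [-0.0, 0.054, 0.999, 0.0]
ft_force: [-0.1, -0.6, -1.8]
width: 0.635
```

```bash
python3 - <<'E'
from h import *
look();plan(.597,-.043,.1,83)
E
```

```text
ball err0.1 z0.026 [ 0.629 -0.257]
ball err0.0 z0.026 [ 0.5708 -0.3869]
ball err8.4 z0.081 [0.5458 0.0623]
ball err0.2 z0.027 [ 0.4457 -0.3897]
ball err0.1 z0.027 [ 0.427  -0.2736]
delta [   1.1   -1.4 -117.4] turn -0.2961035542825954 w 0.641 t 6.9
```

Emit:
send_rows([
  [[0,-2,-40],[0,0,0],0.4],
  [[1,0,-35],[0,0,0],0.4],
  [[0,0,-22],[0,0,0],0.4],
  [[0,0,-12],[0,0,0],0.4],
  [[0,0,-6],[0,0,0],0.4],
  [[0,0,0],[0,0,0],0.4],
  [[0,0,0],[0,0,0],0.75],
  [[0,0,0],[0,0,0],0.85],
  [[0,0,0],[0,0,0],0.85],
  [[0,0,20],[0,0,0],0.85],
])

```text
clock: 8.15
tcp_pos: [0.5962, -0.0444, 0.2766]
orientation: [-0.002, 0.06, 0.998, 0.0]
ft_force: [0.9, -0.1, 0.1]
width: 0.848
```

Emit:
send_rows([
  [[0,0,50],[0,0,0],0.85],
  [[0,0,50],[0,0,0],1],
  [[-10,-50,0],[0,0,-10],1],
  [[-10,-50,0],[0,0,-10],1],
  [[0,0,0],[0,0,0],1],
])

```text
clock: 8.78
tcp_pos: [0.5764, -0.1476, 0.3781]
orientation: [0.0, 0.234, 0.972, -0.0]
ft_force: [-0.1, 0.3, -0.1]
width: 0.999
```

```bash
python3 - <<'E'
from h import *
look();plan(.6287,-.2567,.0285,135)
plan(.5708,-.3868,.0285,90)
E
```

```text
ball err0.1 z0.098 [ 0.5964 -0.0424]
ball err0.1 z0.026 [ 0.5709 -0.3869]
ball err0.1 z0.099 [0.5474 0.0728]
ball err0.1 z0.027 [ 0.4457 -0.3895]
ball err4.1 z0.036 [ 0.4258 -0.2791]
delta [  51.9 -111.7 -194.3] turn 71.84444204087126 w 0.998 t 8.875
delta [  -6.  -241.8 -194.3] turn 26.844442040871257 w 0.998 t 8.875
```

Emit:
send_rows([
  [[13,-28,0],[0,0,10.3],1],
  [[13,-28,0],[0,0,10.3],1],
  [[13,-28,0],[0,0,10.3],1],
  [[13,-28,-30],[0,0,10.3],1],
  [[0,0,-30],[0,0,10.3],1],
  [[0,0,-20],[0,0,10.2],0.9],
  [[0,0,0],[0,0,10.2],0.9],
  [[0,0,0],[0,0,0],0.9],
])

```text
clock: 9.88
tcp_pos: [0.6295, -0.2551, 0.2973]
orientation: [-0.0, -0.384, 0.923, 0.001]
ft_force: [-0.6, 0.6, -0.3]
width: 0.903
```

```bash
python3 - <<'E'
from h import *
look();plan(.6289,-.2568,.0285,135)
E
```

```text
ball err0.1 z0.099 [ 0.5962 -0.0423]
ball err0.0 z0.100 [0.5471 0.0729]
ball err4.1 z0.034 [ 0.4437 -0.3949]
delta [  -0.6   -1.2 -114.6] turn -0.0007476723191359724 w 0.901 t 9.975
```

Emit:
send_rows([
  [[-1,-1,-40],[0,0,0],0.9],
  [[0,0,-35],[0,0,0],0.9],
  [[0,0,-20],[0,0,0],0.9],
  [[0,0,-12],[0,0,0],0.9],
  [[0,0,-6],[0,0,0],0.9],
  [[0,0,0],[0,0,0],0.5],
  [[0,0,0],[0,0,0],0.4],
  [[0,0,0],[0,0,0],0.4],
  [[0,0,0],[0,0,0],0.4],
  [[0,0,20],[0,0,0],0.4],
])

```text
clock: 11.22
tcp_pos: [0.6269, -0.2571, 0.203]
orientation: [-0.001, -0.383, 0.924, 0.002]
ft_force: [-0.7, -0.1, -1.3]
width: 0.64
```

Emit:
send_rows([
  [[0,0,50],[0,0,0],0.4],
  [[0,0,50],[0,0,0],0.4],
  [[0,0,50],[0,0,8],0.4],
  [[6,40,20],[0,0,0],0.4],
  [[7,40,0],[0,0,0],0.4],
  [[7,40,0],[0,0,0],0.4],
  [[7,40,0],[0,0,0],0.4],
  [[4,41,0],[0,0,0],0.4],
  [[3,40,0],[0,0,0],0.4],
  [[0,0,0],[0,0,0],0.4],
])

```text
clock: 12.48
tcp_pos: [0.6616, -0.0135, 0.374]
orientation: [-0.001, -0.449, 0.894, 0.001]
ft_force: [0.3, -0.6, -2.7]
width: 0.638
```

```bash
python3 - <<'E'
from h import *
look();plan(.6633,-.0149,.1,143)
E
```

```text
ball err0.0 z0.026 [ 0.5707 -0.3869]
ball err0.1 z0.027 [ 0.4457 -0.3897]
ball err0.0 z0.027 [ 0.427  -0.2736]
delta [   1.6    1.2 -119.1] turn -0.14019929235041673 w 0.639 t 12.575
```

Emit:
send_rows([
  [[2,1,-40],[0,0,0],0.4],
  [[0,0,-36],[0,0,0],0.4],
  [[0,0,-22],[0,0,0],0.4],
  [[0,0,-12],[0,0,0],0.4],
  [[0,0,-7],[0,0,0],0.4],
  [[0,0,0],[0,0,0],0.4],
  [[0,0,0],[0,0,0],0.75],
  [[0,0,0],[0,0,0],0.85],
  [[0,0,0],[0,0,0],0.85],
  [[0,0,20],[0,0,0],0.85],
])

```text
clock: 13.82
tcp_pos: [0.6633, -0.0154, 0.2764]
orientation: [-0.001, -0.447, 0.895, 0.001]
ft_force: [0.3, -0.2, 0.0]
width: 0.852
```

Emit:
send_rows([
  [[0,0,50],[0,0,0],0.85],
  [[0,0,40],[0,0,0],1],
  [[-10,-50,0],[0,0,9.2],1],
  [[-10,-50,0],[0,0,9.2],1],
  [[-10,-50,0],[0,0,9.2],1],
  [[-10,-50,0],[0,0,9.2],1],
  [[0,0,0],[0,0,0],1],
])

```text
clock: 14.7
tcp_pos: [0.6231, -0.2192, 0.3677]
orientation: [-0.0, -0.705, 0.71, -0.0]
ft_force: [-0.7, 0.8, 0.2]
width: 1.0
```

```bash
python3 - <<'E'
from h import *
look();plan(.5708,-.3868,.0285,0)
E
```

```text
ball err0.2 z0.098 [ 0.6627 -0.0141]
ball err0.1 z0.098 [ 0.5962 -0.0424]
ball err0.1 z0.099 [0.5473 0.0728]
ball err0.0 z0.027 [ 0.4456 -0.3899]
delta [ -53.  -170.8 -184.3] turn 0.26151960293194065 w 1.001 t 14.8
```

Emit:
send_rows([
  [[-13,-43,-20],[0,0,0],1],
  [[-13,-43,-20],[0,0,0],1],
  [[-13,-43,0],[0,0,0],1],
  [[-13,-42,0],[0,0,0],1],
  [[-1,0,-50],[0,0,0],1],
  [[0,0,-40],[0,0,0],1],
  [[0,0,-30],[0,0,0],1],
  [[0,0,-15],[0,0,0],1],
  [[0,0,-9],[0,0,0],1],
  [[0,0,0],[0,0,0],0.5],
])

```text
clock: 16.05
tcp_pos: [0.5714, -0.3862, 0.1841]
orientation: [0.0, -0.707, 0.708, -0.0]
ft_force: [0.3, 0.5, 0.2]
width: 0.816
```

Emit:
send_rows([
  [[0,0,0],[0,0,0],0.4],
  [[0,0,0],[0,0,0],0.4],
  [[0,0,0],[0,0,0],0.4],
  [[0,0,20],[0,0,0],0.4],
  [[0,0,50],[0,0,0],0.4],
  [[0,0,50],[0,0,0],0.4],
  [[0,0,50],[0,0,7.7],0.4],
  [[0,0,25],[0,0,7.7],0.4],
  [[0,0,0],[0,0,7.6],0.4],
])

```text
clock: 17.18
tcp_pos: [0.5712, -0.3869, 0.382]
orientation: [0.0, 0.834, -0.551, 0.002]
ft_force: [0.3, 0.6, -2.6]
width: 0.638
```

```bash
python3 - <<'E'
from h import *
look();plan(.6721,.0566,.1,23)
E
```

```text
ball err0.2 z0.097 [ 0.6628 -0.0142]
ball err0.0 z0.098 [ 0.5964 -0.0424]
ball err11.6 z0.197 [ 0.5342 -0.4021]
ball err0.0 z0.099 [0.5473 0.0728]
ball err1.9 z0.036 [ 0.4535 -0.3804]
ball err0.4 z0.029 [ 0.4267 -0.2721]
delta [ 101.3  443.3 -124. ] turn 0.12084734310087697 w 0.639 t 17.275
```

Emit:
send_rows([
  [[10,44,0],[0,0,0],0.4],
  [[10,44,0],[0,0,0],0.4],
  [[10,44,0],[0,0,0],0.4],
  [[10,44,0],[0,0,0],0.4],
  [[10,44,0],[0,0,0],0.4],
  [[10,44,0],[0,0,0],0.4],
  [[10,45,0],[0,0,0],0.4],
  [[10,45,0],[0,0,0],0.4],
  [[10,45,0],[0,0,0],0.4],
  [[11,44,0],[0,0,0],0.4],
])

```text
clock: 18.52
tcp_pos: [0.6718, 0.0579, 0.3776]
orientation: [0.001, 0.832, -0.554, -0.001]
ft_force: [0.3, -0.1, -1.8]
width: 0.633
```

Emit:
send_rows([
  [[0,0,-40],[0,0,0],0.4],
  [[0,0,-40],[0,0,0],0.4],
  [[0,0,-15],[0,0,0],0.4],
  [[0,0,0],[0,0,0],0.4],
])

```text
clock: 19.02
tcp_pos: [0.6714, 0.0562, 0.2823]
orientation: [0.001, 0.833, -0.553, -0.001]
ft_force: [-0.0, 0.2, -2.2]
width: 0.64
```

```bash
python3 - <<'E'
from h import *
plan(.6715,.0573,.1,23)
E
```

```text
delta [  0.1   1.1 -27.3] turn 0.20792431118820787 w 0.64 t 19.025
```

Emit:
send_rows([
  [[0,1,-15],[0,0,0],0.4],
  [[0,0,-8],[0,0,0],0.4],
  [[0,0,-3],[0,0,0],0.4],
  [[0,0,0],[0,0,0],0.4],
  [[0,0,0],[0,0,0],0.75],
  [[0,0,0],[0,0,0],0.85],
  [[0,0,0],[0,0,0],0.85],
  [[0,0,20],[0,0,0],0.85],
  [[0,0,50],[0,0,0],0.85],
  [[0,0,40],[0,0,0],1],
])

```text
clock: 20.27
tcp_pos: [0.672, 0.0574, 0.3695]
orientation: [-0.0, 0.833, -0.553, 0.0]
ft_force: [0.7, -0.2, -0.4]
width: 0.994
```

Emit:
send_rows([
  [[-23,-45,0],[0,0,-7.7],1],
  [[-23,-45,0],[0,0,-7.7],1],
  [[-23,-45,0],[0,0,-7.7],1],
  [[-23,-45,0],[0,0,0],1],
  [[-23,-45,0],[0,0,0],1],
  [[-23,-45,0],[0,0,0],1],
  [[0,0,0],[0,0,0],1],
])

```text
clock: 21.15
tcp_pos: [0.5326, -0.2154, 0.368]
orientation: [-0.0, -0.704, 0.71, -0.0]
ft_force: [0.3, 0.6, 0.3]
width: 1.004
```

```bash
python3 - <<'E'
from h import *
look();plan(.4457,-.3897,.0285,0)
E
```

```text
ball err0.2 z0.098 [0.6716 0.0575]
ball err0.2 z0.097 [ 0.6628 -0.0143]
ball err0.0 z0.098 [ 0.5963 -0.0425]
ball err0.0 z0.099 [0.5473 0.0728]
delta [ -88.1 -176.7 -184.4] turn 0.30832081711196224 w 1.003 t 21.25
```

Emit:
send_rows([
  [[-22,-44,-20],[0,0,0],1],
  [[-22,-44,-20],[0,0,0],1],
  [[-22,-44,0],[0,0,0],1],
  [[-21,-44,0],[0,0,0],1],
  [[-1,-1,-50],[0,0,0],1],
  [[0,0,-40],[0,0,0],1],
  [[0,0,-30],[0,0,0],1],
  [[0,0,-15],[0,0,0],1],
  [[0,0,-9],[0,0,0],1],
  [[0,0,0],[0,0,0],0.5],
])

```text
clock: 22.5
tcp_pos: [0.4464, -0.3894, 0.184]
orientation: [-0.0, -0.706, 0.708, -0.0]
ft_force: [0.4, 0.9, 0.0]
width: 0.815
```

Emit:
send_rows([
  [[0,0,0],[0,0,0],0.4],
  [[0,0,0],[0,0,0],0.4],
  [[0,0,0],[0,0,0],0.4],
  [[0,0,20],[0,0,0],0.4],
  [[0,0,50],[0,0,0],0.4],
  [[0,0,50],[0,0,0],0.4],
  [[0,0,50],[0,0,-9.7],0.4],
  [[0,0,25],[0,0,-9.7],0.4],
  [[0,0,0],[0,0,0],0.4],
])

```text
clock: 23.62
tcp_pos: [0.4461, -0.39, 0.3808]
orientation: [0.0, -0.577, 0.817, -0.002]
ft_force: [0.2, -0.0, -2.6]
width: 0.639
```

```bash
python3 - <<'E'
from h import *
look();plan(.614,.1006,.1,83)
E
```

```text
ball err0.2 z0.099 [0.6714 0.0578]
ball err0.2 z0.098 [ 0.6626 -0.014 ]
ball err0.1 z0.099 [ 0.5961 -0.0423]
ball err0.1 z0.100 [0.5471 0.0729]
ball err49.7 z0.193 [ 0.4521 -0.3513]
ball err0.5 z0.027 [ 0.4268 -0.2732]
delta [ 168.4  490.  -122.4] turn -77.53746640908656 w 0.638 t 23.725
```

Emit:
send_rows([
  [[16,48,0],[0,0,-9.7],0.4],
  [[16,48,0],[0,0,-9.7],0.4],
  [[17,49,0],[0,0,-9.7],0.4],
  [[17,49,0],[0,0,-9.7],0.4],
  [[17,49,0],[0,0,-9.7],0.4],
  [[17,49,0],[0,0,-9.7],0.4],
  [[17,49,0],[0,0,-9.7],0.4],
  [[17,49,0],[0,0,-9.7],0.4],
  [[17,50,0],[0,0,0],0.4],
  [[17,50,0],[0,0,0],0.4],
])

```text
clock: 24.98
tcp_pos: [0.6138, 0.102, 0.3759]
orientation: [-0.002, 0.062, 0.998, -0.0]
ft_force: [0.3, -0.1, -0.8]
width: 0.64
```

Emit:
send_rows([
  [[0,0,-40],[0,0,0],0.4],
  [[0,0,-40],[0,0,0],0.4],
  [[0,0,-15],[0,0,0],0.4],
  [[0,0,0],[0,0,0],0.4],
])

```text
clock: 25.48
tcp_pos: [0.6131, 0.1002, 0.2816]
orientation: [-0.002, 0.063, 0.998, -0.0]
ft_force: [0.2, -0.2, -0.9]
width: 0.638
```

```bash
python3 - <<'E'
from h import *
plan(.614,.1006,.1,83)
E
```

```text
delta [  0.9   0.4 -26.6] turn 0.19134762381044368 w 0.638 t 25.475
```

Emit:
send_rows([
  [[1,0,-15],[0,0,0],0.4],
  [[0,0,-7],[0,0,0],0.4],
  [[0,0,-3],[0,0,0],0.4],
  [[0,0,0],[0,0,0],0.4],
  [[0,0,0],[0,0,0],0.75],
  [[0,0,0],[0,0,0],0.85],
  [[0,0,0],[0,0,0],0.85],
  [[0,0,20],[0,0,0],0.85],
  [[0,0,50],[0,0,0],0.85],
  [[0,0,40],[0,0,0],1],
])

```text
clock: 26.72
tcp_pos: [0.615, 0.1004, 0.3706]
orientation: [0.0, 0.063, 0.998, 0.0]
ft_force: [0.3, -0.0, -0.1]
width: 0.999
```

Emit:
send_rows([
  [[-22,-45,0],[0,0,-10],1],
  [[-22,-45,0],[0,0,-10],1],
  [[-22,-45,0],[0,0,-10],1],
  [[-22,-45,0],[0,0,-10],1],
  [[-22,-45,0],[0,0,-10],1],
  [[-22,-45,0],[0,0,-10],1],
  [[0,0,0],[0,0,0],1],
])

```text
clock: 27.6
tcp_pos: [0.4818, -0.1722, 0.3691]
orientation: [0.0, 0.556, 0.831, -0.0]
ft_force: [0.7, 0.5, 1.0]
width: 1.0
```

```bash
python3 - <<'E'
from h import *
look();plan(.4268,-.2733,.0285,23)
E
```

```text
ball err0.3 z0.099 [0.6716 0.0577]
ball err0.2 z0.097 [ 0.6629 -0.0143]
ball err0.2 z0.099 [0.6139 0.1011]
ball err0.1 z0.098 [ 0.5963 -0.0423]
ball err0.1 z0.099 [0.5473 0.0728]
delta [ -56.  -103.4 -185.5] turn 0.23547877143261076 w 1.002 t 27.7
```

Emit:
send_rows([
  [[-18,-34,-20],[0,0,0],1],
  [[-19,-34,-20],[0,0,0],1],
  [[-19,-34,0],[0,0,0],1],
  [[0,-1,-50],[0,0,0],1],
  [[0,0,-40],[0,0,0],1],
  [[0,0,-30],[0,0,0],1],
  [[0,0,-15],[0,0,0],1],
  [[0,0,-10],[0,0,0],1],
  [[0,0,0],[0,0,0],0.5],
  [[0,0,0],[0,0,0],0.4],
])

```text
clock: 28.95
tcp_pos: [0.4275, -0.273, 0.185]
orientation: [0.001, 0.553, 0.833, -0.0]
ft_force: [0.3, 0.8, 4.2]
width: 0.637
```

Emit:
send_rows([
  [[0,0,0],[0,0,0],0.4],
  [[0,0,0],[0,0,0],0.4],
  [[0,0,20],[0,0,0],0.4],
  [[0,0,50],[0,0,0],0.4],
  [[0,0,50],[0,0,0],0.4],
  [[0,0,50],[0,0,0],0.4],
  [[0,0,25],[0,0,0],0.4],
  [[0,0,0],[0,0,0],0.4],
])

```text
clock: 29.95
tcp_pos: [0.4274, -0.2731, 0.3808]
orientation: [0.002, 0.554, 0.833, -0.0]
ft_force: [-0.0, -0.3, -2.6]
width: 0.637
```

```bash
python3 - <<'E'
from h import *
look();plan(.5388,.0011,.1,23)
E
```

```text
ball err0.2 z0.099 [0.6715 0.0577]
ball err0.1 z0.098 [ 0.6628 -0.0143]
ball err0.1 z0.099 [0.6139 0.1009]
ball err0.0 z0.098 [ 0.5965 -0.0425]
ball err0.1 z0.099 [0.5474 0.0727]
delta [ 112.1  273.5 -122.7] turn 0.2319714470099825 w 0.637 t 30.05
```

Emit:
send_rows([
  [[16,39,0],[0,0,0],0.4],
  [[16,39,0],[0,0,0],0.4],
  [[16,39,0],[0,0,0],0.4],
  [[16,39,0],[0,0,0],0.4],
  [[16,39,0],[0,0,0],0.4],
  [[16,39,0],[0,0,0],0.4],
  [[16,40,-20],[0,0,0],0.4],
  [[0,0,-40],[0,0,0],0.4],
  [[0,0,-35],[0,0,0],0.4],
  [[0,0,0],[0,0,0],0.4],
])

```text
clock: 31.3
tcp_pos: [0.5366, 0.0019, 0.2791]
orientation: [-0.005, 0.553, 0.833, -0.002]
ft_force: [-0.8, 0.2, -1.9]
width: 0.639
```

```bash
python3 - <<'E'
from h import *
plan(.5388,.0011,.1,23)
E
```

```text
delta [  2.2  -0.8 -24.1] turn 0.20508625374094436 w 0.639 t 31.3
```

Emit:
send_rows([
  [[2,-1,-13],[0,0,0],0.4],
  [[0,0,-6],[0,0,0],0.4],
  [[0,0,-3],[0,0,0],0.4],
  [[0,0,0],[0,0,0],0.4],
  [[0,0,0],[0,0,0],0.75],
  [[0,0,0],[0,0,0],0.85],
  [[0,0,0],[0,0,0],0.85],
  [[0,0,20],[0,0,0],0.85],
  [[0,0,50],[0,0,0],0.85],
  [[0,0,50],[0,0,0],1],
])

```text
clock: 32.55
tcp_pos: [0.5407, 0.0004, 0.3828]
orientation: [-0.0, 0.554, 0.833, -0.0]
ft_force: [0.3, -0.3, 0.5]
width: 0.998
```

Emit:
send_rows([
  [[-25,-30,40],[0,0,-8.3],0.6],
  [[-25,-30,40],[0,0,-8.3],0.6],
  [[-25,-30,20],[0,0,-8.3],0.6],
  [[0,0,0],[0,0,-8.3],0.6],
  [[0,0,0],[0,0,0],0.6],
])

```text
clock: 33.17
tcp_pos: [0.4657, -0.0899, 0.4822]
orientation: [0.001, 0.768, 0.64, 0.0]
ft_force: [-0.1, -0.4, -0.2]
width: 0.598
```

```bash
python3 - <<'E'
from h import *
T,S=look();plan(.4945,.37,.235,170)
save(T,"t1.png")
for n in("lid_grip","hook"):
  for nm,p in(("T",T),("S",S)):
    for r in bot.spot_point(n,p)[:1]: print(n,nm,round(r["confidence"],2),np.round(r["point"],1),onz(p,r["point"],.235))
k=4;sl=np.s_[195:295,140:270];cv2.imwrite("pics/lT.png",cv2.resize(T["pixels"][sl][:,:,::-1],None,fx=6,fy=6,interpolation=cv2.INTER_CUBIC))
sl=np.s_[80:180,320:440];cv2.imwrite("pics/lS.png",cv2.resize(S["pixels"][sl][:,:,::-1],None,fx=6,fy=6,interpolation=cv2.INTER_CUBIC))
E
```

```text
ball err0.2 z0.099 [0.6716 0.0577]
ball err0.2 z0.098 [ 0.6627 -0.0142]
ball err0.2 z0.099 [0.6139 0.101 ]
ball err0.1 z0.099 [ 0.5961 -0.0423]
ball err0.1 z0.100 [0.5473 0.0729]
ball err0.0 z0.099 [0.5385 0.0011]
delta [ 28.5 459.5 -91.5] turn 0.26643763670080034 w 0.596 t 33.275
lid_grip T 0.85 [271.6 171.5] [0.48989749 0.38417782 0.235     ]
lid_grip S 0.81 [100.  371.5] [0.48928871 0.37617237 0.235     ]
hook T 0.89 [267.6 173.5] [0.49988131 0.37958457 0.235     ]
hook S 0.86 [102.5 374. ] [0.49943761 0.37251334 0.235     ]
```

View pics/lT.png

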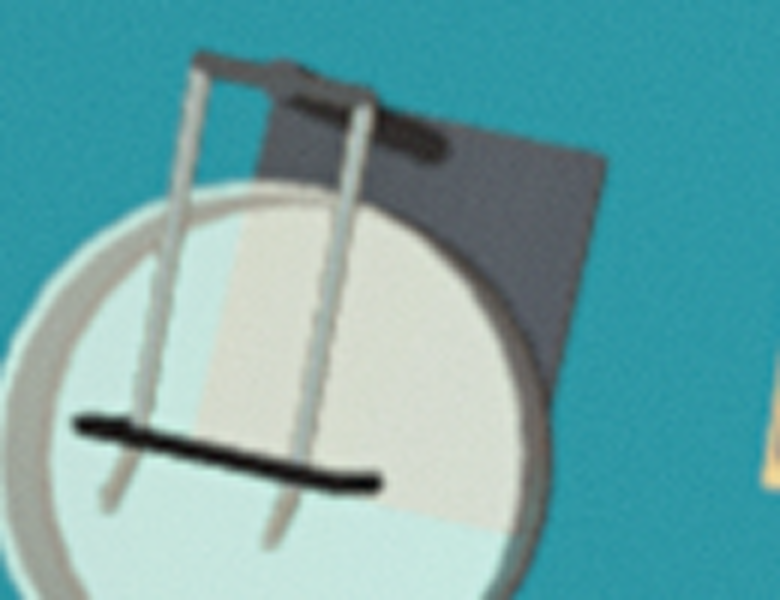

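View pics/lS.png

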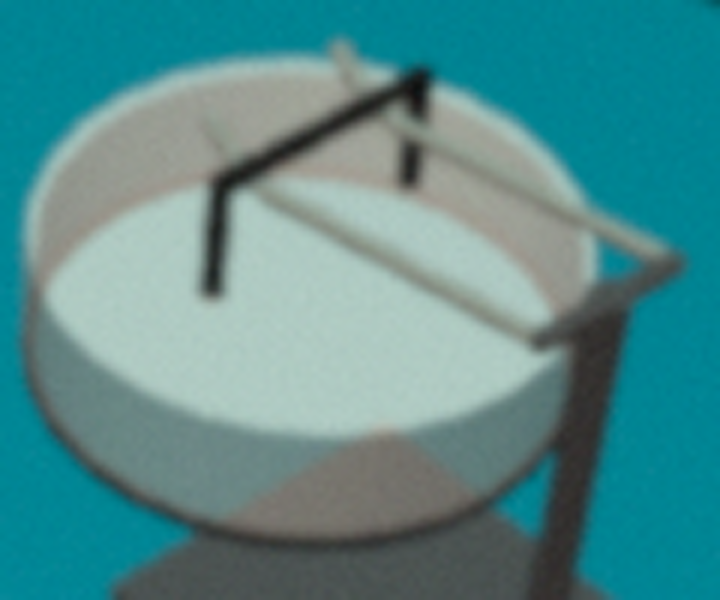

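```bash
python3 - <<'E'
from h import *
np.set_printoptions(precision=4,suppress=True)
T=bot.get_image("top");S=bot.get_image("scene")
t=lambda c,r:(r/6+194.6,c/6+139.6)
s=lambda c,r:(r/6+79.6,c/6+319.6)
A=tri(T,t(80,423),S,s(420,75));B=tri(T,t(333,479),S,s(218,185));print(A,B,(A+B)/2,np.linalg.norm(A-B))
for e in([onz(T,t(80,423),.235),onz(T,t(333,479),.235)],[onz(S,s(420,75),.235),onz(S,s(218,185),.235)]):
    d=e[0]-e[1];print("bar",e,sum(e)/2,np.linalg.norm(d),np.degrees(np.arctan2(-d[0],d[1])))
for a,b in(((205,75),(140,415)),((365,110),(303,465))):
    d=onz(T,t(*a),.228)-onz(T,t(*b),.228);print("prong",np.degrees(np.arctan2(d[1],d[0])),np.linalg.norm(d),onz(T,t(*b),.228))
# cap circle centre from lid region in T
for nm,p in(("T",T),("S",S)):
    r=bot.regions_of("lid",p)[0];m=r["region"];R_,C=np.nonzero(m);print(nm,r["confidence"],m.sum(),R_.min(),R_.max(),C.min(),C.max())
    (u,v),ax,an=cv2.fitEllipse(np.column_stack([C,R_])[cv2.convexHull(np.column_stack([C,R_]).astype(np.int32),returnPoints=False).ravel()].astype(np.float32))
    print(u,v,ax,[onz(p,(v,u),z) for z in(.116,.148,.18)])
E
```

```text
[0.5038 0.4325 0.2332] [0.484 0.324 0.233] [0.4939 0.3782 0.2331] 0.11022446271902427
bar [array([0.5043, 0.4323, 0.235 ]), array([0.485 , 0.3245, 0.235 ])] [0.4946 0.3784 0.235 ] 0.10951511835331176 -10.169060887466808
bar [array([0.5046, 0.4298, 0.235 ]), array([0.4845, 0.3208, 0.235 ])] [0.4946 0.3753 0.235 ] 0.1108410430944318 -10.455993806446408
prong -8.08767818660911 0.14351089775519932 [0.5085 0.4094 0.228 ]
prong -7.354479314112108 0.14848516114738464 [0.4902 0.3394 0.228 ]
T 0.58 6448 226 316 138 232
184.5500030517578 270.9417419433594 (90.83726501464844, 95.49251556396484) [array([0.4922, 0.3889, 0.116 ]), array([0.4923, 0.3788, 0.148 ]), array([0.4924, 0.3687, 0.18  ])]
S 0.64 6012 90 171 324 419
370.32843017578125 130.23104858398438 (83.15015411376953, 99.59729766845703) [array([0.4795, 0.4013, 0.116 ]), array([0.499 , 0.3706, 0.148 ]), array([0.5185, 0.3398, 0.18  ])]
```

Emit:
send_rows([
  [[3,50,0],[0,0,0],0.6],
  [[3,50,0],[0,0,0],0.6],
  [[3,50,0],[0,0,0],0.6],
  [[3,50,0],[0,0,0],0.6],
  [[3,50,0],[0,0,0],0.6],
  [[3,50,0],[0,0,0],0.6],
  [[3,50,0],[0,0,0],0.6],
  [[3,50,0],[0,0,0],0.6],
  [[3,50,0],[0,0,0],0.6],
  [[2,17,0],[0,0,0],0.6],
])

```text
clock: 34.92
tcp_pos: [0.4946, 0.3803, 0.4808]
orientation: [-0.0, 0.767, 0.641, -0.0]
ft_force: [-0.2, -0.7, -0.1]
width: 0.6
```

Emit:
send_rows([
  [[0,0,-20],[0,0,0],0.6],
  [[0,0,-20],[0,0,0],0.6],
  [[0,0,0],[0,0,0],0.6],
], grip_force=100)

```text
clock: 35.3
tcp_pos: [0.4946, 0.3774, 0.4398]
orientation: [-0.0, 0.768, 0.64, -0.002]
ft_force: [-1.0, -0.4, 0.1]
width: 0.603
```

```bash
python3 - <<'E'
from h import *
plan(.4944,.3772,.235,169.7)
T=bot.get_image("top");S=bot.get_image("scene")
a=T["pixels"][180:330,110:260][:,:,::-1];b=S["pixels"][30:180,300:450][:,:,::-1]
cv2.imwrite("pics/g.png",np.hstack([cv2.resize(k,(400,400),interpolation=cv2.INTER_CUBIC) for k in(a,b)]))
E
```

```text
delta [ -0.2  -0.2 -49.8] turn 0.09644268134201184 w 0.603 t 35.3
```

View pics/g.png

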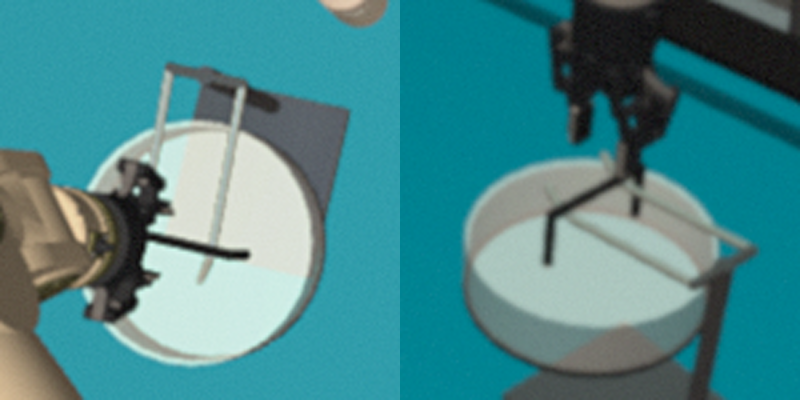

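The gripper straddles the bar between the prongs in both crops, so I'll descend and close.

Emit:
send_rows([
  [[0,0,-20],[0,0,0],0.6],
  [[0,0,-15],[0,0,0],0.6],
  [[0,0,-10],[0,0,0],0.6],
  [[0,0,-4],[0,0,0],0.6],
  [[0,0,0],[0,0,0],0.3],
  [[0,0,0],[0,0,0],0],
  [[0,0,0],[0,0,0],0],
  [[0,0,0],[0,0,0],0],
  [[0,0,0],[0,0,0],0],
  [[0,0,0],[0,0,0],0],
])

```text
clock: 36.65
tcp_pos: [0.4951, 0.3775, 0.3934]
orientation: [0.0, 0.768, 0.64, 0.001]
ft_force: [-0.1, 0.2, 5.2]
width: 0.077
```

```bash
python3 - <<'E'
from h import *
plan(.4944,.3772,.235,169.7);print(bot.state()["ft_force"],bot.state()["torque"])
E
```

```text
delta [-0.7 -0.3 -3.4] turn 0.12310125315096343 w 0.077 t 36.65
[-0.09766676  0.17835072  5.19395465] [-0.04731087 -0.03362867  0.03252014]
```

Emit:
send_rows([
  [[0,0,5],[0,0,0],0],
  [[0,0,7],[0,0,0],0],
  [[0,0,8],[0,0,0],0],
  [[0,0,7],[0,0,0],0],
  [[0,0,0],[0,0,0],0],
  [[0,0,0],[0,0,0],0],
])

```text
clock: 37.4
tcp_pos: [0.4949, 0.3774, 0.4196]
orientation: [0.0, 0.768, 0.64, -0.0]
ft_force: [0.1, 0.1, -2.6]
width: 0.079
```

```bash
python3 - <<'E'
from h import *
plan(.4944,.3772,.26,169.7);print(bot.state()["ft_force"],bot.state()["torque"])
T=bot.get_image("top");S=bot.get_image("scene")
a=T["pixels"][180:330,110:260][:,:,::-1];b=S["pixels"][30:180,300:450][:,:,::-1]
cv2.imwrite("pics/g2.png",np.hstack([cv2.resize(k,(400,400),interpolation=cv2.INTER_CUBIC) for k in(a,b)]))
E
```

```text
delta [-0.5 -0.2 -4.6] turn 0.12523026475037113 w 0.079 t 37.4
[ 0.06533195  0.07116906 -2.55879531] [ 0.04532421 -0.01613028 -0.00253885]
```

View pics/g2.png

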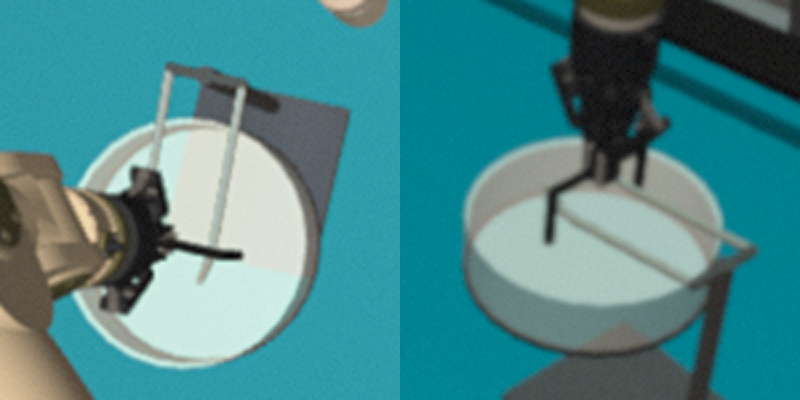

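Emit:
send_rows([
  [[-8,1,0],[0,0,0],0],
  [[-12,2,0],[0,0,0],0],
  [[-15,3,0],[0,0,0],0],
  [[-15,3,0],[0,0,0],0],
  [[-15,3,0],[0,0,0],0],
  [[-15,3,0],[0,0,0],0],
  [[-10,2,0],[0,0,0],0],
  [[-5,0,0],[0,0,0],0],
  [[0,0,0],[0,0,0],0],
])

```text
clock: 38.62
tcp_pos: [0.3998, 0.3944, 0.4198]
orientation: [0.0, 0.768, 0.64, 0.0]
ft_force: [0.6, 0.2, -2.9]
width: 0.071
```

```bash
python3 - <<'E'
from h import *
plan(.605,.0293,.2024+.06,None);print(bot.state()["ft_force"],bot.state()["torque"])
E
```

```text
delta [ 205.2 -365.1   -2.4] turn None w 0.071 t 38.625
[ 0.61015976  0.15209263 -2.91751813] [ 0.02207836 -0.06637762  0.03458522]
```

Emit:
send_rows([
  [[0,-15,0],[0,0,0],0],
  [[0,-30,0],[0,0,0],0],
  [[0,-35,0],[0,0,0],0],
  [[0,-35,0],[0,0,0],0],
  [[0,-35,0],[0,0,0],0],
  [[0,-35,0],[0,0,0],0],
  [[0,-25,0],[0,0,0],0],
  [[0,-10,20],[0,0,0],0],
  [[0,0,20],[0,0,0],0],
  [[0,0,0],[0,0,0],0],
])

```text
clock: 39.88
tcp_pos: [0.4004, 0.1735, 0.461]
orientation: [0.001, 0.769, 0.639, 0.001]
ft_force: [-0.4, -0.7, -2.8]
width: 0.076
```

```bash
python3 - <<'E'
from h import *
T,S=look();plan(.605,.0293,.2024+.06,None);print(bot.state()["ft_force"],bot.state()["torque"])
cv2.imwrite("pics/g3.png",np.hstack([cv2.resize(p["pixels"][:,:,::-1],(400,300),interpolation=cv2.INTER_AREA) for p in(T,S)]))
E
```

```text
ball err0.2 z0.099 [0.6713 0.0578]
ball err0.0 z0.098 [ 0.6626 -0.0141]
ball err0.1 z0.100 [0.6136 0.1012]
ball err0.1 z0.099 [ 0.596  -0.0423]
ball err0.0 z0.100 [0.5472 0.0729]
ball err0.1 z0.100 [0.5384 0.0011]
delta [ 205.1 -144.6  -41.9] turn None w 0.078 t 39.975
[ 0.00259049  0.99313493 -1.57782197] [0.03856991 0.00321901 0.02817778]
```

View pics/g3.png

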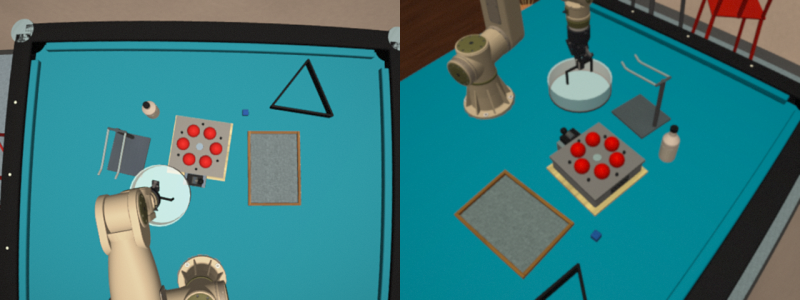

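Emit:
send_rows([
  [[15,-11,0],[0,0,0],0],
  [[25,-18,0],[0,0,0],0],
  [[30,-21,0],[0,0,0],0],
  [[30,-21,0],[0,0,0],0],
  [[30,-21,0],[0,0,0],0],
  [[30,-21,0],[0,0,0],0],
  [[25,-18,0],[0,0,0],0],
  [[15,-11,0],[0,0,0],0],
  [[5,-2,0],[0,0,0],0],
  [[0,0,0],[0,0,0],0],
])

```text
clock: 41.22
tcp_pos: [0.6052, 0.0302, 0.4587]
orientation: [-0.001, 0.768, 0.64, -0.001]
ft_force: [0.2, -0.5, -2.6]
width: 0.074
```

```bash
python3 - <<'E'
from h import *
T=bot.get_image("top");S=bot.get_image("scene");plan(.6049,.0294,.2024,None);print(bot.state()["ft_force"],bot.state()["torque"])
a=cv2.resize(T["pixels"][150:330,220:440],(440,360),interpolation=cv2.INTER_CUBIC);b=cv2.resize(S["pixels"][110:350,200:420],(330,360),interpolation=cv2.INTER_CUBIC)
cv2.imwrite("pics/g4.png",np.hstack([a,b])[:,:,::-1])
z=bot.state()["tcp_pos"][2]-.155-.0034-.119;print("rim z",z)
E
```

```text
delta [   0.4   -1.3 -102.1] turn None w 0.077 t 41.325
[ 0.38363283  0.82959709 -2.58533239] [ 0.05555227 -0.00365722 -0.0486272 ]
rim z 0.1820745519575691
```

View pics/g4.png

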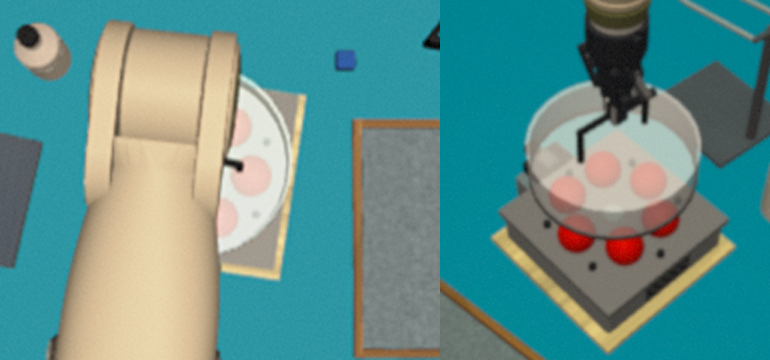

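```bash
python3 - <<'E'
from h import *
S=bot.get_image("scene");T=bot.get_image("top");k=np.linspace(0,2*np.pi,180)
im=S["pixels"].copy();im2=T["pixels"].copy()
for z in(.182,.246):
    for p,i in((S,im),(T,im2)):
        q=proj(p,np.c_[.6047+.118*np.cos(k),.0306+.118*np.sin(k),0*k+z]);cv2.polylines(i,[np.round(q*16).astype(np.int32)],True,(255,255,0),1,cv2.LINE_AA,4)
a=cv2.resize(im2[150:330,260:400],(350,450),interpolation=cv2.INTER_CUBIC);b=cv2.resize(im[140:320,235:400],(412,450),interpolation=cv2.INTER_CUBIC)
cv2.imwrite("pics/g5.png",np.hstack([a,b])[:,:,::-1])
E
```

```text
(no output)
```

View pics/g5.png

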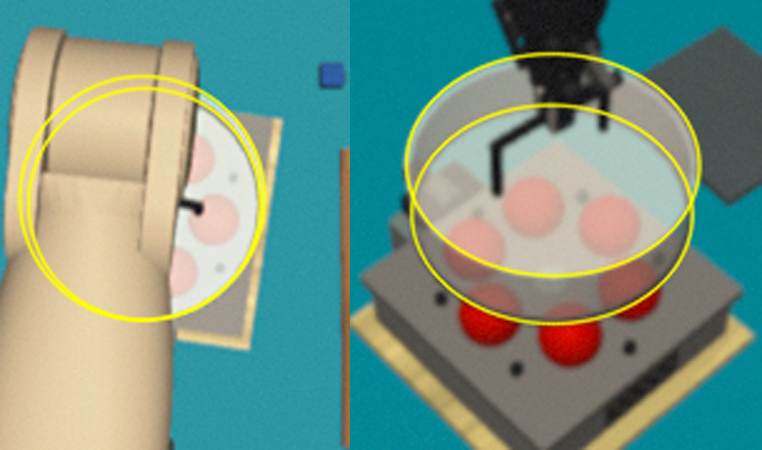

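The predicted lid circles lie on the real lid in both views, to about 1 mm. I'll lower it now.

Emit:
send_rows([
  [[0,-1,-15],[0,0,0],0],
  [[0,0,-20],[0,0,0],0],
  [[0,0,-20],[0,0,0],0],
  [[0,0,-15],[0,0,0],0],
  [[0,0,-10],[0,0,0],0],
  [[0,0,-7],[0,0,0],0],
  [[0,0,-5],[0,0,0],0],
  [[0,0,-4],[0,0,0],0],
  [[0,0,0],[0,0,0],0],
  [[0,0,0],[0,0,0],0],
])

```text
clock: 42.68
tcp_pos: [0.6051, 0.0294, 0.3641]
orientation: [0.0, 0.768, 0.64, 0.0]
ft_force: [0.3, -0.3, -2.6]
width: 0.075
```

Emit:
send_rows([
  [[0,0,-2],[0,0,0],0],
  [[0,0,-1.5],[0,0,0],0],
  [[0,0,0],[0,0,0],0],
  [[0,0,0],[0,0,0],0],
])

```text
clock: 43.18
tcp_pos: [0.6049, 0.0294, 0.3602]
orientation: [0.0, 0.768, 0.64, 0.0]
ft_force: [0.0, -0.2, -2.4]
width: 0.069
```

```bash
python3 - <<'E'
from h import *
plan(.6049,.0294,.2024,None);print(bot.state()["ft_force"],bot.state()["torque"])
E
```

```text
delta [-0.   0.  -2.8] turn None w 0.069 t 43.175
[ 0.02991098 -0.22526064 -2.36877272] [-0.0196565  -0.03834857 -0.01034245]
```

Emit:
send_rows([
  [[0,0,-1.5],[0,0,0],0],
  [[0,0,-1.5],[0,0,0],0],
  [[0,0,0],[0,0,0],0],
  [[0,0,0],[0,0,0],0],
])

```text
clock: 43.68
tcp_pos: [0.605, 0.0294, 0.3578]
orientation: [0.0, 0.768, 0.64, 0.0]
ft_force: [-0.9, -0.0, 3.0]
width: 0.073
```

Emit:
send_rows([
  [[0,0,0],[0,0,0],0.15],
  [[0,0,0],[0,0,0],0.4],
  [[0,0,0],[0,0,0],0.4],
  [[0,0,0],[0,0,0],0.4],
  [[0,0,15],[0,0,0],0.4],
  [[0,0,40],[0,0,0],0.4],
  [[0,0,40],[0,0,0],0.4],
  [[0,-50,0],[0,0,0],0.2],
  [[0,-50,0],[0,0,0],0],
  [[-20,-50,0],[0,0,0],0],
])

```text
clock: 44.92
tcp_pos: [0.5854, -0.122, 0.4531]
orientation: [0.001, 0.768, 0.64, 0.001]
ft_force: [0.0, 0.3, 0.3]
width: -0.002
```

Emit:
send_rows([
  [[-50,-10,0],[0,0,0],0],
  [[-50,0,0],[0,0,0],0],
  [[0,0,0],[0,0,0],0],
])

```text
clock: 45.3
tcp_pos: [0.4819, -0.1304, 0.4535]
orientation: [-0.0, 0.769, 0.639, -0.0]
ft_force: [0.5, 0.1, 0.5]
width: 0.003
```

```bash
python3 - <<'E'
from h import *
S=bot.get_image("scene");T=bot.get_image("top");k=np.linspace(0,2*np.pi,180)
im=S["pixels"].copy();im2=T["pixels"].copy()
for p,i in((S,im),(T,im2)):
    q=proj(p,np.c_[.605+.118*np.cos(k),.0294+.118*np.sin(k),0*k+.08]);cv2.polylines(i,[np.round(q*16).astype(np.int32)],True,(255,255,0),1,cv2.LINE_AA,4)
a=cv2.resize(im2[170:320,255:395],(420,450),interpolation=cv2.INTER_CUBIC);b=cv2.resize(im[170:340,230:395],(380,450),interpolation=cv2.INTER_CUBIC)
cv2.imwrite("pics/g6.png",np.hstack([a,b])[:,:,::-1])
plan(.47,-.05,.15,90);print(bot.state()["q"])
E
```

```text
delta [ -14.9   80.8 -148.7] turn -79.54178875186508 w -0.002 t 45.4
[-4.23414029e-01  1.59700046e-01 -3.34979477e-02  1.37454020e+00
  1.44224849e-04  1.32991362e+00]
```

View pics/g6.png

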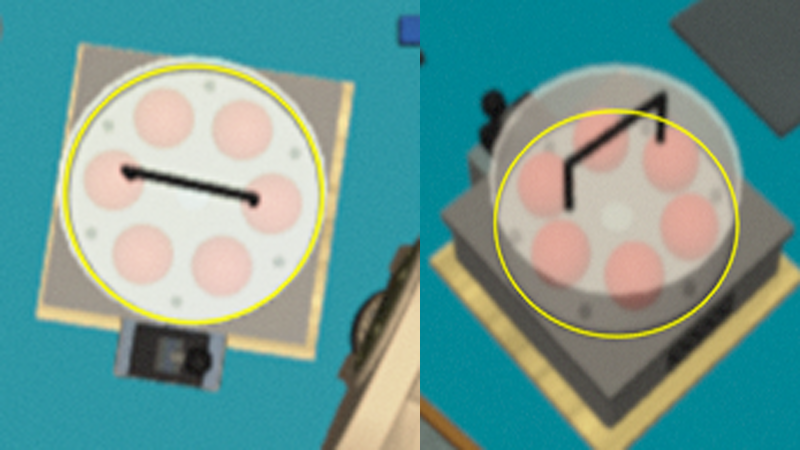

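Emit:
send_rows([
  [[-18,40,0],[0,0,3.3],0],
  [[-18,40,0],[0,0,0],0],
  [[-1,15,0],[0,0,0],0],
  [[0,5,-40],[0,0,0],0],
  [[0,0,-50],[0,0,0],0],
  [[0,0,-45],[0,0,0],0],
  [[0,0,-25],[0,0,0],0],
  [[0,0,-10],[0,0,0],0],
  [[0,0,0],[0,0,0],0],
])

```text
clock: 46.52
tcp_pos: [0.4488, -0.0307, 0.2823]
orientation: [0.0, 0.75, 0.662, -0.0]
ft_force: [0.0, -0.5, 0.8]
width: -0.004
```

```bash
python3 - <<'E'
from h import *
plan(.4445,-.03,.128,173);S=bot.get_image("scene");T=bot.get_image("top")
a=cv2.resize(T["pixels"][230:350,260:380],(390,390),interpolation=cv2.INTER_CUBIC);b=cv2.resize(S["pixels"][150:290,200:340],(390,390),interpolation=cv2.INTER_CUBIC)
cv2.imwrite("pics/g7.png",np.hstack([a,b])[:,:,::-1])
E
```

```text
delta [-4.3  0.7  0.7] turn 0.11409480669237837 w -0.004 t 46.525
```

View pics/g7.png

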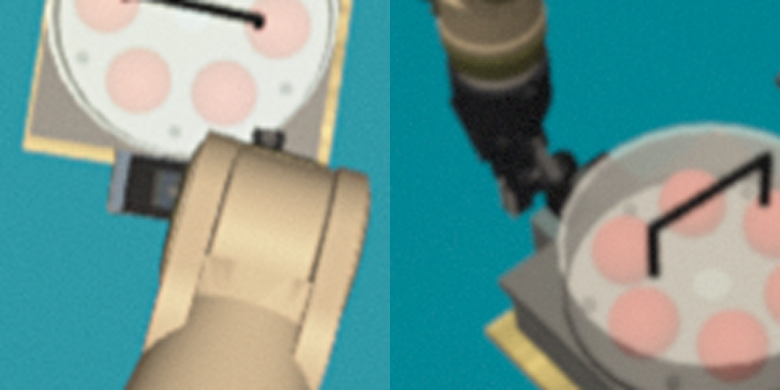

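Emit:
send_rows([
  [[0,10,0],[0,0,0],0],
  [[1,12,0],[0,0,0],0],
  [[2,12,0],[0,0,0],0],
  [[1,12,0],[0,0,0],0],
  [[2,12,0],[0,0,0],0],
  [[1,10,0],[0,0,0],0],
  [[1,8,0],[0,0,0],0],
  [[0,4,0],[0,0,0],0],
  [[0,0,0],[0,0,0],0],
])

```text
clock: 47.75
tcp_pos: [0.4558, 0.0497, 0.2821]
orientation: [-0.0, 0.75, 0.662, 0.0]
ft_force: [0.6, -0.6, 0.4]
width: -0.001
```

Emit:
send_rows([
  [[0,2,0],[0,0,0],0],
  [[0,1,0],[0,0,0],0],
  [[0,0,0],[0,0,0],0],
])

```text
clock: 48.12
tcp_pos: [0.4559, 0.0513, 0.2822]
orientation: [0.001, 0.75, 0.661, -0.001]
ft_force: [0.1, -7.3, -0.4]
width: 0.001
```

Emit:
send_rows([
  [[0,1,0],[0,0,0],0],
  [[0,0,0],[0,0,0],0],
])

```text
clock: 48.38
tcp_pos: [0.456, 0.0517, 0.2822]
orientation: [0.002, 0.75, 0.661, -0.002]
ft_force: [-1.6, -10.5, -0.3]
width: -0.003
```

Emit:
send_rows([
  [[0,-10,0],[0,0,0],0],
  [[-2,-40,0],[0,0,0],0],
  [[-2,-40,0],[0,0,0],0],
  [[0,0,60],[0,0,0],0],
  [[0,-30,60],[0,0,0],0],
  [[0,-50,40],[0,0,0],0],
  [[0,-60,0],[0,0,0],0],
  [[0,-50,0],[0,0,0],0],
  [[0,0,0],[0,0,0],0],
  [[0,0,0],[0,0,0],0],
])

```text
clock: 49.62
tcp_pos: [0.4516, -0.2234, 0.4369]
orientation: [-0.001, 0.75, 0.661, 0.0]
ft_force: [0.8, -0.1, -0.8]
width: -0.003
```

```bash
python3 - <<'E'
from h import *
T=bot.get_image("top");S=bot.get_image("scene");print(bot.state()["tcp_pos"],bot.state()["ft_force"])
for p,n in((T,"T"),(S,"S")):
    q=proj(p,[[.4615,.0765,.125],[.4544,.0187,.125]]);print(n,"knob on/off exp",q.round(1).tolist(),[(r["point"],r["confidence"]) for r in bot.spot_point("switch_tip",p)[:1]])
    for t in("chalk","cleaner"):
        r=bot.spot_point(t,p)[:1];print(t,[(np.round(onz(p,x["point"],0),3),x["confidence"]) for x in r])
a=cv2.resize(T["pixels"][160:340,225:405],(400,400),interpolation=cv2.INTER_CUBIC);b=cv2.resize(S["pixels"][170:340,230:400],(400,400),interpolation=cv2.INTER_CUBIC)
cv2.imwrite("pics/g8.png",np.hstack([a,b])[:,:,::-1])
E
```

```text
[ 0.45182552 -0.22243135  0.43716238] [-0.5307295   0.37658018 -0.955549  ]
T knob on/off exp [[299.0, 286.2], [320.8, 289.6]] [([287.0, 297.2], 0.55)]
chalk [(array([ 0.771, -0.179,  0.   ]), 0.62)]
cleaner [(array([0.771, 0.253, 0.   ]), 0.93)]
S knob on/off exp [[280.8, 195.4], [261.4, 208.2]] [([196.9, 284.1], 0.65)]
chalk [(array([ 0.782, -0.178,  0.   ]), 0.79)]
cleaner [(array([0.77 , 0.244, 0.   ]), 0.93)]
```

View pics/g8.png

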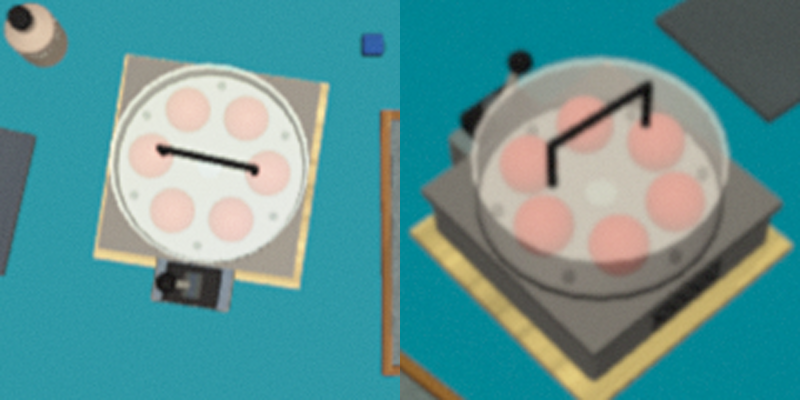

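The lever is over to the left, at the position calculated for fully on. The lid sits flat with all six balls and studs inside, and the chalk and bottle are untouched.

```bash
python3 -c "
from rig import bot
bot.job_done();print(bot.state()['clock'])"
```

```text
the job is handed in; nothing more can be done
the job is handed in; nothing more can be done
```

The job is done and was handed in at about 50 s of the 210 s limit.

**What I did:** I put all five tray balls into the five empty nests and left the one already there in place. I unhooked the lid from its stand and set it flat over the balls and studs. Only then did I push the switch lever left until it met its stop.

**Last checks:**
- **Balls:** with the lid still held clear, all six measured within about 1 mm of their nests. They still show in place under the lid.
- **Lid:** the rim matches its expected outline on the deck in the top picture, with all the studs inside. The scene picture, judged by eye, agrees.
- **Switch:** the lever stopped against about 10 N. The knob was found within 2 to 4 pixels of the fully-on position, about 20 pixels from off.
- **Chalk and bottle:** both are unmoved within the networks' scatter of roughly 1 cm, and nothing came near them.
- **Robot:** the arm ended well clear, touching nothing.

No check failed. I viewed 13 pictures, and I noticed neither a knocked ball nor a slackened grip.

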